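# Free the safety latch of the bean cupboard and open its door

### The job

Open the low white-doored bean cupboard on the counter: pull its door ajar by the handle until the safety hook catches, then reach down through the narrow gap, press the hook's round thumb pad gently down and, keeping it down, swing the door wide open, to at least 60 degrees, and let go. Do not force the latch: neither tug hard against the catch nor jam the pad against its stop. Leave the cups and other ware where they are.

Things in the scene. Friction and masses are not known exactly. Their poses are not given: they have to be found in the camera images.
- cupboard: Low fixed grey cupboard, 200 deep (its x), 300 wide (its y), 170 high (mm); white door on its front, facing the robot. Origin: on the table under the middle of the front edge; its x points into the cupboard, its y to the left (hinge side), z up. Flat wooden top, 10 thick; cups stand on its rear left half.
- door (a joint): White door's angle, rad: 0 shut, grows towards the robot, up to 1.6, about the upright line through point hinge; free edge at the cupboard's -y. 14 thick, 158 high, top level with the cupboard's; inner face in the hinge line's plane. Stiff hinge (0.25 N m), stays where left. The hook catches at about 0.23 rad: then the gap to the cupboard is about 42 mm at the thumb pad. Shut, it hides the hook.
- hinge (a point): Point on the door's upright hinge line at the height of the cupboard's top (z 170 mm above the table), at the left end of the front, 140 mm from its middle.
- handle (a point): Grip point on the door's handle: an upright round steel bar 12 mm thick, its axis 52 mm in front of the hinge plane (37 off the door's face), 225 mm from the hinge line. The bar runs 88 to 162 mm above the table, with an arm to the door at each end; this point lies at 142. Moves with the door; x points square into the door, y along it to the hinge.
- press (a point): Nominal centre of the top of the hook's round thumb pad (22 mm across): 20 mm behind the door's inner face, 190 mm from the hinge line, 149 mm above the table (21 below the door's top). Moves with door and hook. The pad is screw-adjusted: its true top lies anywhere from 10 mm above to 10 mm below this point, not measured: find it by touch (or see it once the door is ajar).
- hook: Grey plastic hook inside the door: level arm 14 wide, 7 thick, 93 long, square to the door, with upright barb at its end and the thumb pad on a stem. Slides straight down on a spring: 3.5 N to start, 10 N at 9 mm (barb clears the rail), 12.5 N at 13 mm (hard stop); springs back. Keep it down till the door is past 0.35 rad. Breaks if pressed over 20 N. Origin: arm's root, 118 mm above the table.
- rail: Steel catch strip under the front of the cupboard's top, 10 thick, 26 high, 130 wide, 32 to 42 mm behind the front; the barb catches behind it. It breaks the hook if the hook is pulled against it with more than 45 N. Its origin is the cupboard's origin.
- cup_a: White ceramic cup, 76 across, 58 high, on the cupboard's top; loose. Origin: centre of its underside. Leave alone.
- cup_b: A second such cup beside it, nearer the hinge side. Leave alone.
- pitcher: Steel milk pitcher, 82 across, 95 high, left of the cupboard; loose. Origin: centre of its underside. Leave alone.
- mug: White mug, 80 across, 70 high, right of the cupboard; loose. Origin: centre of its underside. Leave alone.
- tamper: Steel coffee tamper, 58 across, 88 high; loose. Origin: centre of its underside. Leave alone.
- jar: Glass jar with a steel cap, 76 across, 110 high; loose. Origin: centre of its underside. Leave alone.
- saucer: White saucer, 140 across, 16 high; loose. Origin: centre of its underside. Leave alone.

How it is judged:
On the way, in this order (a step that is already met when the one before it is completed fails the run):
1. the door is pulled ajar, nearly to the catch (value of joint door above 0.17 rad), for 0.2 s.
2. the fingers press the hook down by at least 8 mm through the gap while the door is still at the catch (contact force between the fingers and hook above 2 N and z of hook in the frame of cupboard below 0.11 m and value of joint door below 0.3 rad), for 0.1 s.
At the end, for the whole second after the job is handed in: the door stands open by more than 1.0 rad (57 degrees) and is at rest (under 0.05 rad/s), let go (value of joint door above 1 rad and velocity of joint door between -0.05 and 0.05 rad/s); the robot touches nothing.
It fails at once if the fingers load the hook with more than 20 N (contact force between any of the fingers, the arm and hook above 20 N).
It fails at once if the hook is pulled against the rail with more than 45 N (contact force between hook and rail above 45 N).
It fails at once if a cup or other ware is shifted by more than 30 mm or tipped (distance of any of cup_a, cup_b, pitcher, mug, tamper, jar, saucer from where it was at the start of the episode above 0.03 m or angle between any of cup_a, cup_b, pitcher, mug, tamper, jar, saucer's own z axis and vertical above 0.35 rad).
It also fails if it takes over 56 s, if anything falls off the work surface, if the arm or the gripper's body presses on something with over 40 N, if the wrist force passes 120 N, or if a joint passes its speed limit or range.

### The arm

A 6-joint arm with a two-finger parallel gripper is mounted at the origin on the work surface. World frame = base frame: x ahead of the robot, y to its left, z up, the work surface at z = 0. Lengths are in m, angles in rad, forces in N, time in s.
With the tool pointing down it reaches from about 0.225 to 0.725 m from the base axis. Payload 3.1 kg.
Tool frame: the origin (TCP) lies midway between the tips of the shut fingers; the grasp point (between the pads) lies manip.grip_depth behind it (manip.grip_depth is the distance from the TCP to the grasp point, in m); z points along the fingers, y is the line along which they close (so a half turn about z gives the same grasp; the last joint's range is limited). The gripper opens to 85 mm and grips with 20 to 120 N. Pads are 22 mm wide; open, the fingers measure 114 mm over their backs; the gripper's body (76 mm by 85 mm) begins 54 mm behind the grasp point. The pads swing forward as they close: fully open they stand 13 mm farther back than shut.
Start: joints at [1.137, 0.048, 0.099, 1.622, 0, 1.443], TCP at [0.158, 0.501, 0.231] pointing down, gripper open.
Joint ranges: [-2.91, 2.91], [-0.99, 1.94], [-1.21, 1.42], [-2.12, 2.29], [-1.49, 1.47], [-3.14, 3.14]. Speed limits (rad/s): [2.79, 2.79, 3.14, 3.14, 3.14, 3.14].

### API

Orientations are given as a rotation vector (axis times angle).
In Python, from bench import telemetry, viewer, sign_off, manip gives the robot as it stands.
- The arm moves only by the tool jog_arm, never from a script. Its arguments are lists of equal length, an entry for each row: "linear": the shift along the tool's x, y, z in mm, a list of three; "delta_rot": the turn, a rotation vector about the tool's x, y, z in degrees, a list of three. In form: {"linear": [[x, y, z], ...], "delta_rot": [[rx, ry, rz], ...]}. A call has 1 to 20 rows; each row is the pose to reach, as a shift and turn from the pose commanded when the call began, along the tool's axes at that moment; what a row does not reach only later rows make up. A row lasts 1/12 s, in which the tool goes at most 41.7 mm and 7.16 degrees, less where a joint would pass 70% of its speed; a pose out of reach is approached as far as the arm can. A call with a gripper value outside its range is refused whole. "grip" is the opening, from 0 (shut) to 1 (fully open), set as the call begins (left out, the last holds). The fingers move at their own pace and stop on an object; "grip_force" is the grip in N (left out, the last holds). Time passes only in rows, so rows that repeat a pose let the fingers close. It gives the time, the measured TCP pose, the force and the opening at its end, in the units of the state.
- telemetry.get_obs(): the state, without advancing time (a new reading comes with each control period).
- viewer.get_image(name): name is "side" or "top"; returns a dict with "img" (420x560x3 uint8, red, green, blue), "K" (3x3 intrinsics, pixels), "k1" (the pictures are not rectified: a ray, as slopes to the right and down, at radius r is drawn at 1 + k1 r^2 times it, then the intrinsics apply), "xyz" and "rotation" of the camera in the world. Camera axes: x right, y up, looking along -z (the intrinsics and any distortion apply to the point x, -y, -z); pixel columns grow to the right and rows downward; lengths in m; the calibration is good to about 2 mm. A picture is of the moment at which its call begins. There is no depth.
- sign_off(): hands the job in, once; it reports no verdict.
The state is a dict: "t": time; "qpos": joint angles; "joint_velocities": joint speeds; "tau": joint torques, N m; "tcp_pos": TCP position; "tool_rot": TCP orientation; "ft_force": force on the tool from outside, world axes, zero at the start; "moment": the same for the moment, N m; "grip_width": opening from 0.0 (shut) to 1.0 (fully open).
Only numpy, scipy, OpenCV 4.12 (cv2) and the standard library are available. Lean on these libraries where they do the work, as an engineer would, in place of code of your own. Each camera call takes 0.05 s, during which the arm holds its last target. There are 200 camera calls.

## Working session

There is one attempt and no reset: what is moved stays moved. The work goes in short steps, Python scripts to look and compute and a tool call to move; the robot and the scene stay as the last step left them, time stands still between calls to the robot, and variables do not carry over. Pictures are saved under pics/ and viewed, on a budget of 10 in all, crops included, one or two more only if the job needs it, and the job is handed in when it is done.

Besides the shell and the picture viewer there is one more tool, called in YAML: its name, and indented under it one key for each argument. jog_arm: Moves the arm, as the interface text tells. Its arguments: {"type":"object","properties":{"linear":{"type":"array"},"delta_rot":{"type":"array"},"grip":{"type":"number"},"grip_force":{"type":"number"}},"required":["linear","delta_rot"]}

```bash
mkdir -p pics; ls; cat > h.py <<'E'
import numpy as np, cv2
from bench import telemetry, viewer, manip
from scipy.spatial.transform import Rotation as R
def obs():
    o=telemetry.get_obs(); print({k:np.round(o[k],3).tolist() for k in('t','tcp_pos','tool_rot','ft_force','grip_width','qpos')}); return o
def shot(n,f):
    d=viewer.get_image(n); cv2.imwrite('pics/'+f,cv2.cvtColor(d['img'],cv2.COLOR_RGB2BGR)); return d
def _R(d):
    r=np.array(d['rotation'],float); return r if r.shape==(3,3) else R.from_rotvec(r).as_matrix()
def ray(d,u,v):
    p=cv2.undistortPoints(np.array([[[u,v]]],float),np.array(d['K']),np.array([d['k1'],0,0,0.]))[0,0]
    w=_R(d)@np.array([p[0],-p[1],-1]); return np.array(d['xyz']),w/np.linalg.norm(w)
def onz(d,u,v,z):
    c,w=ray(d,u,v); return c+w*(z-c[2])/w[2]
def proj(d,P):
    q=_R(d).T@(np.array(P)-np.array(d['xyz'])); x,y=q[0]/-q[2],-q[1]/-q[2]
    s=1+d['k1']*(x*x+y*y); K=np.array(d['K']); return K[0,0]*x*s+K[0,2],K[1,1]*y*s+K[1,2]
E
python3 - <<'E'
from h import *
import pickle
obs(); print(manip.grip_depth)
for n in('side','top'):
    d=shot(n,n+'0.png'); pickle.dump(d,open(n+'0.pkl','wb')); print(n,d['xyz'],d['rotation'],d['K'],d['k1'])
E
```

```text
pics
{'t': 0.0, 'tcp_pos': [0.158, 0.5, 0.23], 'tool_rot': [-0.478, -3.104, 0.004], 'ft_force': [-0.162, -0.836, -0.032], 'grip_width': 0.999, 'qpos': [1.137, 0.049, 0.098, 1.622, -0.0, 1.443]}
0.0187
side [-0.04438417 -0.842058    0.78527669] [ 0.95656646 -0.31876683 -0.59166907] [[405.7857015    0.         279.19143618]
 [  0.         405.7857015  208.37516924]
 [  0.           0.           1.        ]] 0.019908304493556343
top [ 0.21019096 -0.0478161   1.67593267] [ 0.15560698 -0.14995649 -1.58493463] [[475.06569743   0.         280.00426654]
 [  0.         475.06569743 208.7841053 ]
 [  0.           0.           1.        ]] -0.024552319751611467
```

View pics/top0.png

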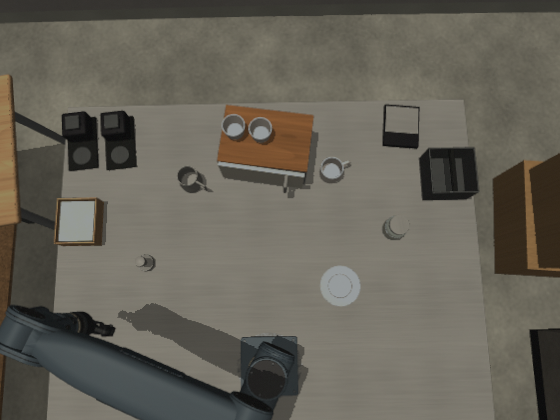

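View pics/side0.png

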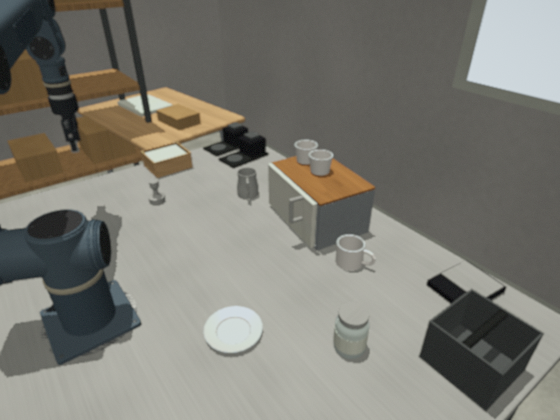

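The top view shows the wooden top with corners near (224,106), (314,115), (310,173) and (219,163). The white door strip is below its front edge and the handle is near (288,182). The side view shows the handle near (293,209). Next I'll fit the wooden top.

```bash
cat > fit.py <<'E'
from h import *
import pickle
d=pickle.load(open('top0.pkl','rb')); im=d['img']
hsv=cv2.cvtColor(im,cv2.COLOR_RGB2HSV)
m=((hsv[...,1]>110)&(hsv[...,0]<20)).astype(np.uint8); m[:, :200]=0; m[:,340:]=0; m[200:]=0; m[:95]=0
c=max(cv2.findContours(m,0,1)[0],key=cv2.contourArea)
P=np.array([onz(d,u,v,.17)[:2] for u,v in cv2.convexHull(c)[:,0].astype(float)])
r=cv2.minAreaRect((P*1000).astype(np.float32)); print(r)
B=cv2.boxPoints(r); print(B)
s=pickle.load(open('side0.pkl','rb'))
print('white strip/top'); 
for q in B: print(q,proj(d,[*q/1000,.17]),proj(s,[*q/1000,.17]))
E
python3 fit.py
```

```text
((748.5091552734375, -1.431243896484375), (297.703125, 198.89036560058594), 81.52427673339844)
[[ 628.2108  -133.99985]
 [ 824.92896 -163.31436]
 [ 868.8075   131.13736]
 [ 672.08936  160.45187]]
white strip/top
[ 628.2108  -133.99985] (np.float64(306.3452383032819), np.float64(171.76232710836592)) (np.float64(318.7483958232515), np.float64(202.80232577851947))
[ 824.92896 -163.31436] (np.float64(313.2973971538737), np.float64(115.11783941596221)) (np.float64(374.0399988458939), np.float64(185.91723562907782))
[868.8075  131.13736] (np.float64(225.84236598994812), np.float64(104.677219581776)) (np.float64(319.7635105669863), np.float64(149.21993059895215))
[672.08936 160.45187] (np.float64(216.7446590947739), np.float64(160.71275417592722)) (np.float64(270.24061108740534), np.float64(161.27474282721812))
```

```bash
python3 - <<'E'
from h import *
import pickle
d=pickle.load(open('top0.pkl','rb'));s=pickle.load(open('side0.pkl','rb'))
a=cv2.resize(d['img'][85:205,170:370],(800,480),interpolation=cv2.INTER_CUBIC)
cv2.imwrite('pics/ctop.png',a[...,::-1])
E
```

```text
(no output)
```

View pics/ctop.png

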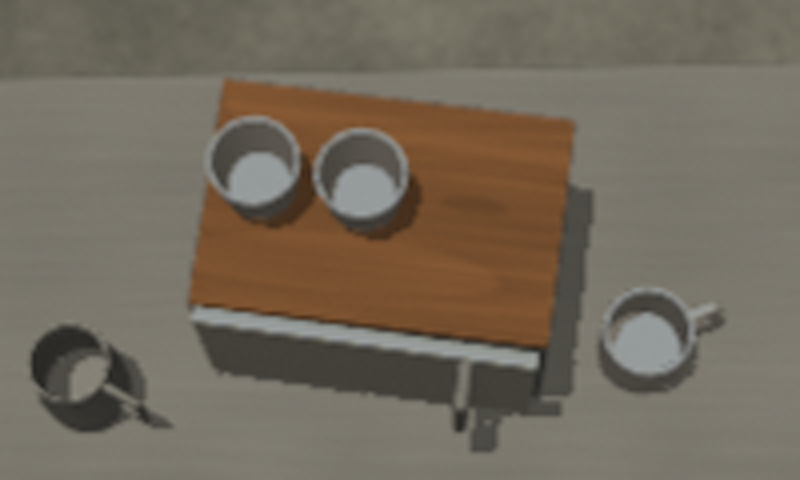

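```bash
cat > geo.py <<'E'
from h import *
import pickle
d=pickle.load(open('top0.pkl','rb'));s=pickle.load(open('side0.pkl','rb'))
if __name__=='__main__':
    for u,v in[(217.5,160.7),(308.2,171.2),(313.7,115.5),(226.5,105)]: print(onz(d,u,v,.17).round(4))
    hsv=cv2.cvtColor(d['img'],cv2.COLOR_RGB2HSV)
    m=((hsv[...,1]>110)&(hsv[...,0]<20)).astype(np.uint8)
    # front edge: lowest wood pixel per column
    pts=[]
    for u in range(222,305):
        v=max(np.where(m[100:190,u])[0])+100.5; pts.append(onz(d,u,v,.17)[:2])
    pts=np.float32(pts); l=cv2.fitLine(pts,cv2.DIST_HUBER,0,.01,.01).ravel(); print('front',l,np.degrees(np.arctan2(-l[0]/l[1],1)))
    # right edge
    pts=[]
    for v in range(120,168):
        w=np.where(m[v,260:340])[0]; pts.append(onz(d,w.max()+260.5,v,.17)[:2])
    l=cv2.fitLine(np.float32(pts),cv2.DIST_HUBER,0,.01,.01).ravel(); print('right',l,np.degrees(np.arctan2(l[1]/l[0],1)))
    c=s['img'][140:250,255:385]; cv2.imwrite('pics/cside.png',cv2.resize(c,(780,660)[:2],interpolation=cv2.INTER_CUBIC)[:600,:,::-1])
E
python3 geo.py
```

```text
[0.6721 0.158  0.17  ]
[ 0.63   -0.1401  0.17  ]
[ 0.8235 -0.1646  0.17  ]
[0.8676 0.1289 0.17  ]
front [0.14800754 0.98898625 0.6493707  0.0081104 ] -8.511478
right [ 0.98988295 -0.14188659  0.72541726 -0.14840448] -8.15703
```

View pics/cside.png

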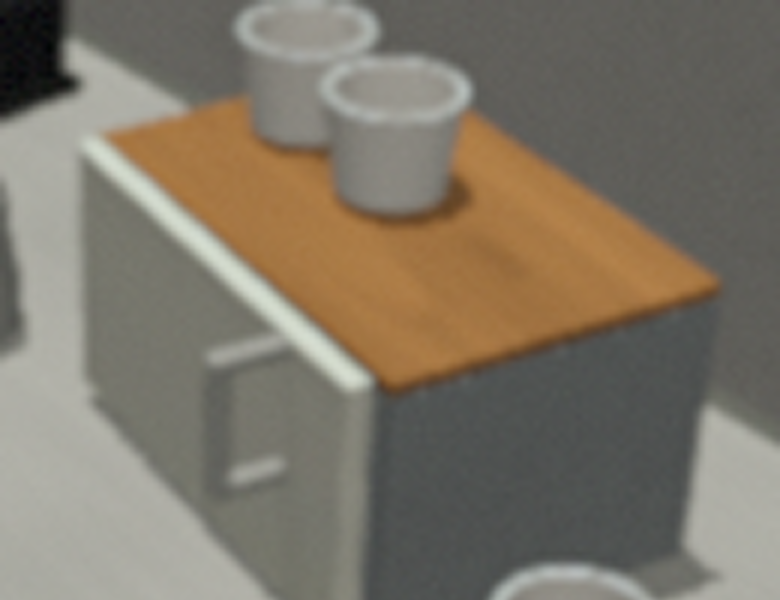

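The side crop shows the wood's front right corner at about (320,204.5) in full-image pixels. The handle's top end is near (290.5,200.3) and its bottom end near (290.3,221.7). I'll check the pose I derived from the top view against these.

```bash
cat > cup.py <<'E'
from h import *
O=np.array([.650,.009]); YAW=np.radians(-8.4)
def rot(a): return np.array([[np.cos(a),-np.sin(a)],[np.sin(a),np.cos(a)]])
def c2w(x,y): return O+rot(YAW)@[x,y]
def door(q,r,back):  # point r from hinge line along door, 'back' behind inner face(+ into cupboard)
    # door angle grows towards robot: free edge (-y) swings to -x
    return c2w(*(np.array([0,.14])+rot(-q)@[back,-r]))
E
python3 - <<'E'
from cup import *
import pickle
d=pickle.load(open('top0.pkl','rb'));s=pickle.load(open('side0.pkl','rb'))
for n,p in[('FR corner',[*c2w(0,-.15),.17]),('FL',[*c2w(0,.15),.17]),('hb top',[*door(0,.225,-.052),.162]),('hb bot',[*door(0,.225,-.052),.088])]:
    print(n,np.round(p,4),np.round(proj(d,p),1),np.round(proj(s,p),1))
for q in(0,.23,.5,1.1):print(q,'handle',door(q,.225,-.052).round(4),'press',door(q,.19,.02).round(4),'edge',door(q,.28,0).round(4))
E
```

```text
FR corner [ 0.6281 -0.1394  0.17  ] [308.  171.8] [320.  203.6]
FL [0.6719 0.1574 0.17  ] [217.7 160.7] [270.7 161.6]
hb top [ 0.5861 -0.0675  0.162 ] [286.3 185.2] [292.4 200. ]
hb bot [ 0.5861 -0.0675  0.088 ] [286.2 190.4] [292. 221.]
0 handle [ 0.5861 -0.0675] press [ 0.6625 -0.0434] edge [ 0.6295 -0.1295]
0.23 handle [ 0.5393 -0.0426] press [ 0.6192 -0.0365] edge [ 0.5675 -0.1129]
0.5 handle [ 0.4934 -0.0008] press [ 0.5719 -0.0162] edge [ 0.5018 -0.076 ]
1.1 handle [0.4406 0.1251] press [0.4967 0.068 ] edge [0.405  0.0583]
```

```bash
cat > plan.py <<'E'
from cup import *
def plan(x,y,z,closeyaw):
    """tool-frame shift (mm) and turn (deg) to put TCP at x,y,z, pointing straight down with tool y at world yaw closeyaw(deg) from +y"""
    o=obs(); T=R.from_rotvec(o['tool_rot']).as_matrix()
    a=np.radians(closeyaw); yv=np.array([-np.sin(a),np.cos(a),0]); zv=np.array([0,0,-1.])
    G=np.c_[np.cross(yv,zv),yv,zv]
    print('linear',(1000*T.T@(np.array([x,y,z])-o['tcp_pos'])).round(1),'rot',np.degrees(R.from_matrix(T.T@G).as_rotvec()).round(1),'T cols',T.round(3).tolist())
E
python3 -c "
from plan import *
plan(.586,-.066,.25,-8.4);plan(.586,-.066,.123,-8.4)"
```

```text
{'t': 0.1, 'tcp_pos': [0.158, 0.5, 0.23], 'tool_rot': [-0.478, -3.104, 0.003], 'ft_force': [-0.226, -0.179, 1.291], 'grip_width': 1.0, 'qpos': [1.137, 0.049, 0.098, 1.622, -0.0, 1.443]}
linear [-578.7 -411.   -19.1] rot [-0.1 -0.  -9.1] T cols [[-0.954, 0.301, -0.001], [0.301, 0.954, -0.002], [0.0, -0.002, -1.0]]
{'t': 0.1, 'tcp_pos': [0.158, 0.5, 0.23], 'tool_rot': [-0.478, -3.104, 0.003], 'ft_force': [-0.226, -0.179, 1.291], 'grip_width': 1.0, 'qpos': [1.137, 0.049, 0.098, 1.622, -0.0, 1.443]}
linear [-578.8 -410.7  107.9] rot [-0.1 -0.  -9.1] T cols [[-0.954, 0.301, -0.001], [0.301, 0.954, -0.002], [0.0, -0.002, -1.0]]
```

jog_arm:
  linear:
    - [-579,-411,-19]
    - [-579,-411,-19]
    - [-579,-411,-19]
    - [-579,-411,-19]
    - [-579,-411,-19]
    - [-579,-411,-19]
    - [-579,-411,-19]
    - [-579,-411,-19]
    - [-579,-411,-19]
    - [-579,-411,-19]
    - [-579,-411,-19]
    - [-579,-411,-19]
    - [-579,-411,-19]
    - [-579,-411,-19]
    - [-579,-411,-19]
    - [-579,-411,-19]
    - [-579,-411,-19]
    - [-579,-411,-19]
    - [-579,-411,-19]
    - [-579,-411,-19]
  delta_rot:
    - [0,0,-9]
    - [0,0,-9]
    - [0,0,-9]
    - [0,0,-9]
    - [0,0,-9]
    - [0,0,-9]
    - [0,0,-9]
    - [0,0,-9]
    - [0,0,-9]
    - [0,0,-9]
    - [0,0,-9]
    - [0,0,-9]
    - [0,0,-9]
    - [0,0,-9]
    - [0,0,-9]
    - [0,0,-9]
    - [0,0,-9]
    - [0,0,-9]
    - [0,0,-9]
    - [0,0,-9]
  grip: 1
  grip_force: 20

```text
t: 1.77
tcp_pos: [0.5859, -0.0655, 0.2494]
tool_rot: [-0.234, -3.13, -0.002]
ft_force: [0.4, 0.0, 0.1]
grip_width: 1.003
```

```bash
python3 -c "
from plan import *
plan(.586,-.066,.25,-8.4);plan(.586,-.066,.123,-8.4)"
```

```text
{'t': 1.767, 'tcp_pos': [0.586, -0.065, 0.249], 'tool_rot': [-0.234, -3.13, -0.002], 'ft_force': [0.361, 0.026, 0.079], 'grip_width': 1.003, 'qpos': [-0.225, 0.229, 0.336, 1.68, 0.001, -0.076]}
linear [-0.2 -0.5 -0.6] rot [ 0.  -0.1 -0.2] T cols [[-0.989, 0.149, -0.002], [0.149, 0.989, 0.001], [0.003, 0.001, -1.0]]
{'t': 1.767, 'tcp_pos': [0.586, -0.065, 0.249], 'tool_rot': [-0.234, -3.13, -0.002], 'ft_force': [0.361, 0.026, 0.079], 'grip_width': 1.003, 'qpos': [-0.225, 0.229, 0.336, 1.68, 0.001, -0.076]}
linear [ -0.5  -0.6 126.4] rot [ 0.  -0.1 -0.2] T cols [[-0.989, 0.149, -0.002], [0.149, 0.989, 0.001], [0.003, 0.001, -1.0]]
```

jog_arm:
  linear:
    - [0,0,25]
    - [0,0,50]
    - [0,0,70]
    - [0,0,90]
    - [0,0,105]
    - [0,0,115]
    - [0,0,122]
    - [0,0,126]
    - [0,0,126]
    - [0,0,126]
  delta_rot:
    - [0,0,0]
    - [0,0,0]
    - [0,0,0]
    - [0,0,0]
    - [0,0,0]
    - [0,0,0]
    - [0,0,0]
    - [0,0,0]
    - [0,0,0]
    - [0,0,0]

```text
t: 2.6
tcp_pos: [0.5869, -0.0654, 0.1253]
tool_rot: [0.233, 3.131, -0.0]
ft_force: [0.1, 0.3, 0.2]
grip_width: 0.998
```

jog_arm:
  linear:
    - [0,0,0]
    - [0,0,0]
    - [0,0,0]
    - [0,0,0]
    - [0,0,0]
    - [0,0,0]
    - [0,0,0]
    - [0,0,0]
    - [0,0,0]
    - [0,0,0]
    - [0,0,0]
    - [0,0,0]
  delta_rot:
    - [0,0,0]
    - [0,0,0]
    - [0,0,0]
    - [0,0,0]
    - [0,0,0]
    - [0,0,0]
    - [0,0,0]
    - [0,0,0]
    - [0,0,0]
    - [0,0,0]
    - [0,0,0]
    - [0,0,0]
  grip: 0
  grip_force: 20

```text
t: 3.6
tcp_pos: [0.5867, -0.0651, 0.1245]
tool_rot: [0.233, 3.132, 0.002]
ft_force: [1.4, 3.8, 0.6]
grip_width: 0.136
```

```bash
cat > t.py <<'E'
from plan import *
o=obs()
T=R.from_rotvec(o['tool_rot']).as_matrix(); p0=door(0,.225,-.052)
for q in np.arange(.03,.25,.03):
    s=door(q,.225,-.052)-p0; print(q.round(2),(1000*T.T@[*s,0]).round(1))
shot('side','side1.png')
E
python3 t.py
```

```text
{'t': 3.6, 'tcp_pos': [0.587, -0.065, 0.124], 'tool_rot': [0.233, 3.132, 0.002], 'ft_force': [1.351, 3.787, 0.638], 'grip_width': 0.136, 'qpos': [-0.225, 0.219, 0.076, 1.427, 0.001, -0.076]}
0.03 [ 6.7  1.6 -0. ]
0.06 [13.4  3.5 -0. ]
0.09 [20.   5.5 -0. ]
0.12 [26.6  7.8 -0. ]
0.15 [33.1 10.2 -0. ]
0.18 [39.5 12.9 -0. ]
0.21 [45.8 15.7 -0. ]
0.24 [52.  18.7 -0. ]
```

View pics/side1.png

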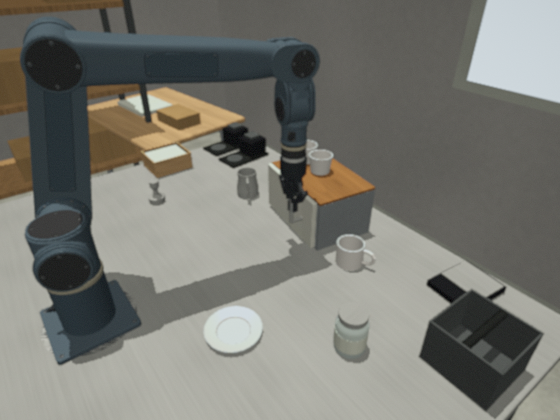

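The opening of 0.136 (11.6 mm) matches the 12 mm bar, so the bar is gripped. The picture shows the gripper on the handle at about (293,200). I'll pull along the arc to about 0.21 rad.

jog_arm:
  linear:
    - [3.5,0.8,0]
    - [6.7,1.6,0]
    - [10,2.5,0]
    - [13.4,3.5,0]
    - [16.7,4.5,0]
    - [20,5.5,0]
    - [23.3,6.6,0]
    - [26.6,7.8,0]
    - [29.8,9,0]
    - [33.1,10.2,0]
    - [36.3,11.5,0]
    - [39.5,12.9,0]
    - [42.7,14.3,0]
    - [45.8,15.7,0]
    - [45.8,15.7,0]
    - [45.8,15.7,0]
  delta_rot:
    - [0,0,0.9]
    - [0,0,1.7]
    - [0,0,2.6]
    - [0,0,3.4]
    - [0,0,4.3]
    - [0,0,5.2]
    - [0,0,6]
    - [0,0,6.9]
    - [0,0,7.7]
    - [0,0,8.6]
    - [0,0,9.5]
    - [0,0,10.3]
    - [0,0,11.2]
    - [0,0,12]
    - [0,0,12]
    - [0,0,12]

```text
t: 4.98
tcp_pos: [0.5434, -0.0425, 0.1245]
tool_rot: [0.56, 3.091, 0.002]
ft_force: [2.6, 5.8, 0.5]
grip_width: 0.131
```

jog_arm:
  linear:
    - [1,0.2,0]
    - [2,0.5,0]
    - [3,0.7,0]
    - [3,0.7,0]
  delta_rot:
    - [0,0,0.2]
    - [0,0,0.5]
    - [0,0,0.7]
    - [0,0,0.7]

```text
t: 5.32
tcp_pos: [0.5427, -0.042, 0.1245]
tool_rot: [0.579, 3.083, -0.0]
ft_force: [7.6, 1.7, -2.0]
grip_width: 0.132
```

jog_arm:
  linear:
    - [0,0,0]
    - [0,0,0]
    - [0,0,0]
    - [0,0,0]
    - [0,0,0]
    - [0,0,0]
    - [0,0,0]
    - [0,0,0]
  delta_rot:
    - [0,0,0]
    - [0,0,0]
    - [0,0,0]
    - [0,0,0]
    - [0,0,0]
    - [0,0,0]
    - [0,0,0]
    - [0,0,0]
  grip: 1

```text
t: 5.98
tcp_pos: [0.5409, -0.0417, 0.1243]
tool_rot: [-0.579, -3.088, 0.0]
ft_force: [-0.4, -0.4, 0.9]
grip_width: 1.002
```

jog_arm:
  linear:
    - [0,0,-20]
    - [0,0,-50]
    - [0,0,-90]
    - [0,0,-125]
    - [0,0,-125]
    - [0,0,-125]
  delta_rot:
    - [0,0,0]
    - [0,0,0]
    - [0,0,0]
    - [0,0,0]
    - [0,0,0]
    - [0,0,0]

```text
t: 6.48
tcp_pos: [0.5428, -0.042, 0.253]
tool_rot: [0.577, 3.081, -0.0]
ft_force: [-0.5, -0.4, -0.2]
grip_width: 1.001
```

jog_arm:
  linear:
    - [30,120,-30]
    - [30,120,-30]
    - [30,120,-30]
    - [30,120,-30]
    - [30,120,-30]
    - [30,120,-30]
    - [30,120,-30]
  delta_rot:
    - [0,0,0]
    - [0,0,0]
    - [0,0,0]
    - [0,0,0]
    - [0,0,0]
    - [0,0,0]
    - [0,0,0]
  grip: 0

```text
t: 7.07
tcp_pos: [0.5559, 0.08, 0.2778]
tool_rot: [-0.58, -3.085, 0.002]
ft_force: [0.1, 0.4, 0.0]
grip_width: 0.01
```

```bash
python3 - <<'E'
from h import *
import pickle
obs()
for n in('side','top'):
    d=shot(n,n+'2.png'); pickle.dump(d,open(n+'2.pkl','wb'))
    c=d['img'][85:205,190:350] if n=='top' else d['img'][145:245,250:380]
    if n=='top': a=cv2.resize(c,(800,600),interpolation=cv2.INTER_CUBIC)
    else: b=cv2.resize(c,(780,600),interpolation=cv2.INTER_CUBIC)
cv2.imwrite('pics/c2t.png',a[...,::-1]); cv2.imwrite('pics/c2s.png',b[...,::-1])
E
```

```text
{'t': 7.067, 'tcp_pos': [0.556, 0.08, 0.278], 'tool_rot': [-0.58, -3.085, 0.002], 'ft_force': [0.112, 0.423, 0.049], 'grip_width': 0.01, 'qpos': [0.024, 0.166, 0.321, 1.728, -0.001, 0.395]}
```

View pics/c2t.png

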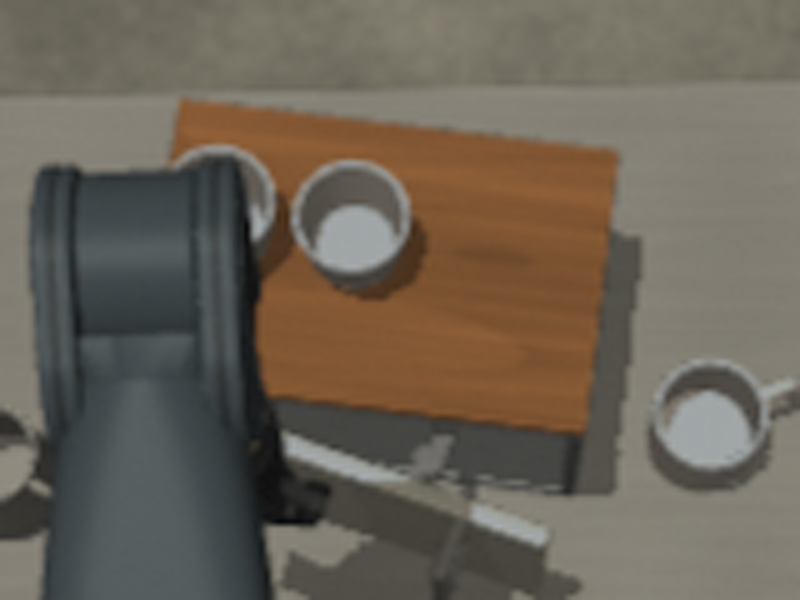

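View pics/c2s.png

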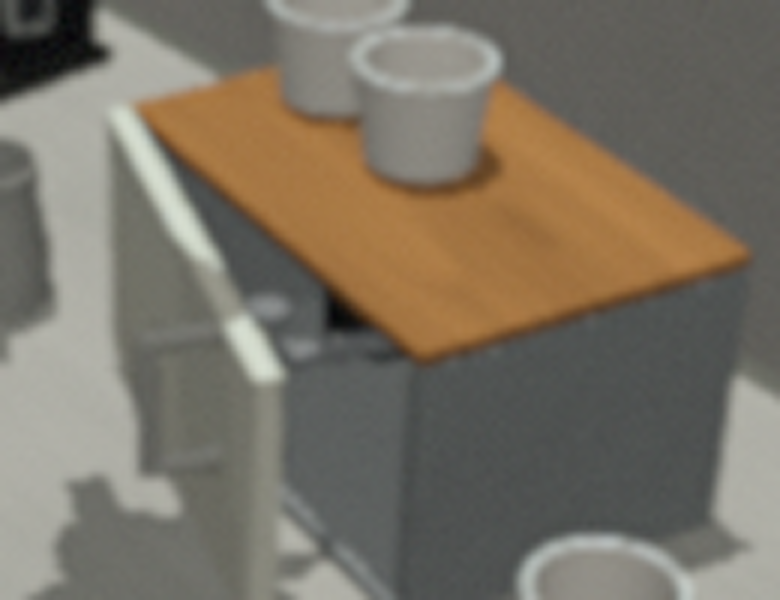

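The door is ajar. The round pad shows at about (277.4,174) in the top view and (294.5,195.5) in the side view. I'll triangulate its height.

```bash
python3 - <<'E'
from plan import *
import pickle
d=pickle.load(open('top2.pkl','rb'));s=pickle.load(open('side2.pkl','rb'))
a,u=ray(d,277.4,174);b,v=ray(s,294.5,195.5)
t=np.linalg.lstsq(np.c_[u,-v],b-a,rcond=None)[0]; print('tri',a+u*t[0],b+v*t[1])
for q in(.2,.215,.23): 
  p=door(q,.19,.02); print(q,p.round(4),[np.round(proj(k,[*p,z]),1) .tolist() for z in(.139,.149,.159) for k in(d,s)],'edge',np.round(proj(d,[*door(q,.28,-.014),.17]),1),np.round(proj(s,[*door(q,.28,-.014),.17]),1))
print('outer free edge seen top',190+545/5,85+545/5)
p=door(.22,.19,.02); plan(*p,.25,-8.4-12.6)
E
```

```text
tri [ 0.62790286 -0.03880742  0.15049868] [ 0.6207728  -0.03445398  0.14857195]
0.2 [ 0.6247 -0.038 ] [[277.2, 175.8], [296.2, 198.3], [277.2, 175.1], [296.3, 195.5], [277.1, 174.3], [296.3, 192.6]] edge [299.9 191.5] [295.5 206.9]
0.215 [ 0.6219 -0.0373] [[277.0, 176.6], [295.3, 198.5], [277.0, 175.9], [295.4, 195.6], [276.9, 175.1], [295.5, 192.8]] edge [299.4 192.7] [294.  207.1]
0.23 [ 0.6192 -0.0365] [[276.8, 177.4], [294.5, 198.7], [276.8, 176.7], [294.5, 195.8], [276.7, 175.9], [294.6, 193.0]] edge [298.9 193.8] [292.6 207.3]
outer free edge seen top 299.0 194.0
{'t': 7.167, 'tcp_pos': [0.556, 0.08, 0.278], 'tool_rot': [-0.581, -3.086, 0.001], 'ft_force': [-0.702, 0.056, 0.294], 'grip_width': -0.003, 'qpos': [0.023, 0.166, 0.321, 1.728, -0.0, 0.396]}
linear [-103.1  -85.    28.2] rot [-0.1 -0.1 -0.3] T cols [[-0.931, 0.364, -0.002], [0.364, 0.931, -0.0], [0.002, -0.001, -1.0]]
```

jog_arm:
  linear:
    - [-103,-85,28]
    - [-103,-85,28]
    - [-103,-85,28]
    - [-103,-85,28]
    - [-103,-85,28]
    - [-103,-85,28]
    - [-103,-85,48]
    - [-103,-85,68]
    - [-103,-85,83]
    - [-103,-85,93]
    - [-103,-85,98]
    - [-103,-85,98]
    - [-103,-85,98]
  delta_rot:
    - [0,0,0]
    - [0,0,0]
    - [0,0,0]
    - [0,0,0]
    - [0,0,0]
    - [0,0,0]
    - [0,0,0]
    - [0,0,0]
    - [0,0,0]
    - [0,0,0]
    - [0,0,0]
    - [0,0,0]
    - [0,0,0]

```text
t: 8.25
tcp_pos: [0.6217, -0.0349, 0.1822]
tool_rot: [0.577, 3.087, 0.0]
ft_force: [-0.3, -0.9, 0.6]
grip_width: 0.002
```

```bash
python3 - <<'E'
from plan import *
plan(*door(.22,.19,.02),.165,-21)
d=shot('side','s3.png')['img'][145:245,250:380]; cv2.imwrite('pics/c3.png',cv2.resize(d,(780,600),interpolation=cv2.INTER_CUBIC)[...,::-1])
E
```

```text
{'t': 8.25, 'tcp_pos': [0.622, -0.035, 0.182], 'tool_rot': [0.577, 3.087, 0.0], 'ft_force': [-0.28, -0.866, 0.605], 'grip_width': 0.002, 'qpos': [-0.164, 0.299, 0.286, 1.557, 0.0, 0.206]}
linear [-0.1 -2.3 17.2] rot [ 0.   0.1 -0.2] T cols [[-0.932, 0.361, 0.001], [0.361, 0.932, 0.0], [-0.001, 0.0, -1.0]]
```

View pics/c3.png

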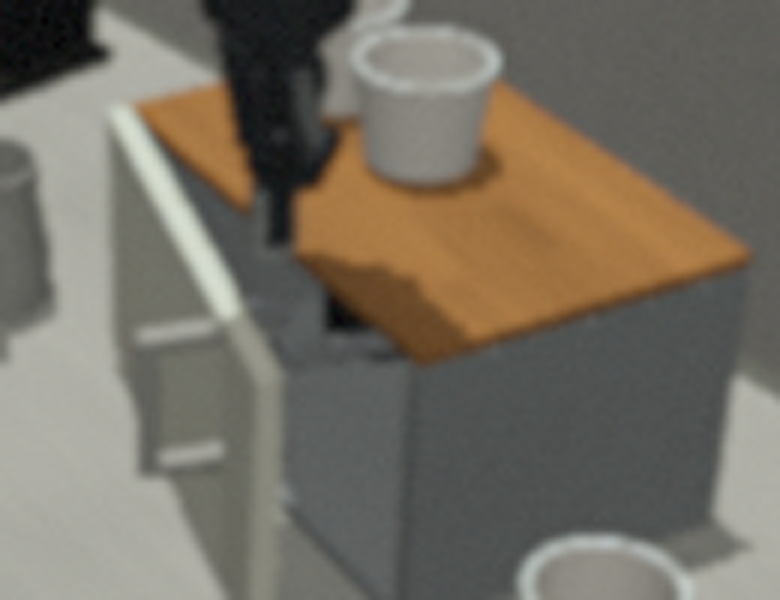

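The fingertip at crop (275,245) is over the gap, directly above the pad at about (267,303). I'll descend in small steps and watch the force.

jog_arm:
  linear:
    - [0,-2,5]
    - [0,-2,10]
    - [0,-2,15]
    - [0,-2,18]
    - [0,-2,20]
    - [0,-2,20]
  delta_rot:
    - [0,0,0]
    - [0,0,0]
    - [0,0,0]
    - [0,0,0]
    - [0,0,0]
    - [0,0,0]

```text
t: 8.8
tcp_pos: [0.6204, -0.0372, 0.1603]
tool_rot: [-0.578, -3.086, -0.0]
ft_force: [0.2, -0.3, -0.1]
grip_width: 0.001
```

jog_arm:
  linear:
    - [0,0,1.5]
    - [0,0,3]
    - [0,0,3]
  delta_rot:
    - [0,0,0]
    - [0,0,0]
    - [0,0,0]

```text
t: 9.05
tcp_pos: [0.6209, -0.0372, 0.1581]
tool_rot: [-0.578, -3.088, 0.0]
ft_force: [-0.6, 0.9, -0.6]
grip_width: 0.006
```

jog_arm:
  linear:
    - [0,0,1.5]
    - [0,0,3]
    - [0,0,3]
  delta_rot:
    - [0,0,0]
    - [0,0,0]
    - [0,0,0]

```text
t: 9.3
tcp_pos: [0.6208, -0.0372, 0.155]
tool_rot: [-0.578, -3.087, -0.0]
ft_force: [0.2, -0.6, 0.1]
grip_width: -0.004
```

jog_arm:
  linear:
    - [0,0,1.5]
    - [0,0,3]
    - [0,0,3]
  delta_rot:
    - [0,0,0]
    - [0,0,0]
    - [0,0,0]

```text
t: 9.55
tcp_pos: [0.6207, -0.0372, 0.1519]
tool_rot: [-0.578, -3.087, 0.0]
ft_force: [0.7, -0.4, 0.8]
grip_width: -0.0
```

jog_arm:
  linear:
    - [0,0,1]
    - [0,0,2]
    - [0,0,2]
  delta_rot:
    - [0,0,0]
    - [0,0,0]
    - [0,0,0]

```text
t: 9.8
tcp_pos: [0.6208, -0.0372, 0.15]
tool_rot: [-0.579, -3.087, -0.0]
ft_force: [0.3, 0.1, 0.1]
grip_width: -0.003
```

jog_arm:
  linear:
    - [0,0,1]
    - [0,0,2]
    - [0,0,2]
  delta_rot:
    - [0,0,0]
    - [0,0,0]
    - [0,0,0]

```text
t: 10.05
tcp_pos: [0.6211, -0.0373, 0.149]
tool_rot: [0.578, 3.087, -0.0]
ft_force: [-0.0, 0.1, 3.7]
grip_width: 0.001
```

jog_arm:
  linear:
    - [0,0,1]
    - [0,0,2]
    - [0,0,2]
  delta_rot:
    - [0,0,0]
    - [0,0,0]
    - [0,0,0]

```text
t: 10.3
tcp_pos: [0.6212, -0.0373, 0.147]
tool_rot: [0.578, 3.087, -0.0]
ft_force: [-1.6, 0.2, 4.1]
grip_width: -0.001
```

Contact came at about z 0.149. I'll press on toward about 10.5 mm down (about 11 N).

jog_arm:
  linear:
    - [0,0,1.5]
    - [0,0,3]
    - [0,0,4.5]
    - [0,0,6]
    - [0,0,7]
    - [0,0,7]
  delta_rot:
    - [0,0,0]
    - [0,0,0]
    - [0,0,0]
    - [0,0,0]
    - [0,0,0]
    - [0,0,0]

```text
t: 10.8
tcp_pos: [0.6218, -0.0375, 0.1412]
tool_rot: [0.578, 3.085, -0.0]
ft_force: [-1.3, 0.3, 9.5]
grip_width: 0.0
```

```bash
python3 - <<'E'
from plan import *
o=obs();T=R.from_rotvec(o['tool_rot']).as_matrix()
# path of finger fixed in door frame, centre 11 mm behind inner face, r .19
for q in np.arange(.23,1.21,.07):
    p=door(q,.19,.012); print(q.round(2),'lin',(1000*T.T@[*(p-door(.22,.19,.02)),0]).round(1),'yaw',np.degrees(q-.22).round(1))
E
```

```text
{'t': 10.8, 'tcp_pos': [0.622, -0.037, 0.141], 'tool_rot': [0.578, 3.085, -0.0], 'ft_force': [-1.254, 0.326, 9.483], 'grip_width': 0.0, 'qpos': [-0.168, 0.299, 0.204, 1.473, -0.0, 0.203]}
0.23 lin [ 9.9 -0.1 -0. ] yaw 0.6
0.3 lin [23.2 -0.4 -0.1] yaw 4.6
0.37 lin [36.5  0.2 -0.1] yaw 8.6
0.44 lin [49.8  1.8 -0.2] yaw 12.6
0.51 lin [62.8  4.3 -0.2] yaw 16.6
0.58 lin [75.7  7.7 -0.2] yaw 20.6
0.65 lin [88.3 12.  -0.3] yaw 24.6
0.72 lin [100.6  17.1  -0.3] yaw 28.6
0.79 lin [112.5  23.1  -0.3] yaw 32.7
0.86 lin [124.   30.   -0.4] yaw 36.7
0.93 lin [134.9  37.6  -0.4] yaw 40.7
1.0 lin [145.3  45.9  -0.4] yaw 44.7
1.07 lin [155.   55.   -0.5] yaw 48.7
1.14 lin [164.1  64.7  -0.5] yaw 52.7
```

jog_arm:
  linear:
    - [0,0,1]
    - [0,0,2]
    - [0,0,2.8]
    - [0,0,2.8]
    - [0,0,2.8]
  delta_rot:
    - [0,0,0]
    - [0,0,0]
    - [0,0,0]
    - [0,0,0]
    - [0,0,0]

```text
t: 11.22
tcp_pos: [0.6223, -0.0376, 0.1394]
tool_rot: [0.578, 3.083, -0.0]
ft_force: [-2.0, 0.3, 10.5]
grip_width: -0.003
```

jog_arm:
  linear:
    - [0,0,0.6]
    - [0,0,1.2]
    - [0,0,1.2]
  delta_rot:
    - [0,0,0]
    - [0,0,0]
    - [0,0,0]

```text
t: 11.47
tcp_pos: [0.6225, -0.0376, 0.1384]
tool_rot: [0.577, 3.083, -0.0]
ft_force: [-0.4, 0.2, 10.8]
grip_width: 0.003
```

jog_arm:
  linear:
    - [2,0,0]
    - [4,0,0]
    - [6,0,0]
    - [8,0,0]
    - [10,0,0]
    - [12,0,0]
    - [12,0,0]
  delta_rot:
    - [0,0,0]
    - [0,0,0]
    - [0,0,0]
    - [0,0,0]
    - [0,0,0.6]
    - [0,0,1]
    - [0,0,1]

```text
t: 12.05
tcp_pos: [0.6121, -0.0344, 0.139]
tool_rot: [0.605, 3.075, -0.003]
ft_force: [-0.5, -3.3, 11.4]
grip_width: -0.0
```

jog_arm:
  linear:
    - [2,0,0]
    - [4,0,0]
    - [6,0,0]
    - [8,0,0]
    - [10,0,0]
    - [11,0,0]
    - [11,0,0]
  delta_rot:
    - [0,0,0.6]
    - [0,0,1.2]
    - [0,0,1.8]
    - [0,0,2.4]
    - [0,0,3]
    - [0,0,3.5]
    - [0,0,3.5]

```text
t: 12.63
tcp_pos: [0.6018, -0.0307, 0.1389]
tool_rot: [0.699, 3.055, -0.004]
ft_force: [0.1, -2.8, 10.8]
grip_width: 0.003
```

jog_arm:
  linear:
    - [2.5,0,0]
    - [5,0,0]
    - [7.5,-0.2,0]
    - [10,-0.3,0]
    - [12.5,-0.4,0]
    - [15,-0.4,0]
    - [17.5,-0.4,0]
    - [20,-0.3,0]
    - [22.5,-0.2,0]
    - [25,-0.1,0]
    - [27,0,0]
    - [27,0,0]
  delta_rot:
    - [0,0,0.8]
    - [0,0,1.5]
    - [0,0,2.2]
    - [0,0,3]
    - [0,0,3.7]
    - [0,0,4.5]
    - [0,0,5.2]
    - [0,0,6]
    - [0,0,6.7]
    - [0,0,7.4]
    - [0,0,8]
    - [0,0,8]

```text
t: 13.63
tcp_pos: [0.5769, -0.0191, 0.1387]
tool_rot: [0.911, 2.999, -0.004]
ft_force: [-1.5, -3.5, 10.9]
grip_width: -0.005
```

```bash
cat > est.py <<'E'
from plan import *
o=obs();T=R.from_rotvec(o['tool_rot']).as_matrix()
h=c2w(0,.14); v=rot(-YAW)@(o['tcp_pos'][:2]-h); r=np.hypot(*v); a=np.arctan2(-v[0],-v[1])
print('r',r,'tcp angle',a,'q if contact (11mm back)',a+np.arcsin(.011/r),'if at pad centre',a+np.arcsin(.02/r))
q0=a+np.arcsin(.012/r)
for q in np.arange(q0+.07,1.3,.07):
    p=door(q,.19,.012); print(q.round(2),'lin',(1000*T.T@[*(p-door(q0,.19,.012)),0]).round(1),'yaw',np.degrees(q-q0).round(1))
E
python3 est.py
python3 - <<'E'
from h import *
d=shot('side','s4.png')['img'][145:245,250:380]; cv2.imwrite('pics/c4.png',cv2.resize(d,(780,600),interpolation=cv2.INTER_CUBIC)[...,::-1])
E
```

```text
{'t': 13.633, 'tcp_pos': [0.577, -0.019, 0.139], 'tool_rot': [0.911, 2.999, -0.004], 'ft_force': [-1.467, -3.537, 10.862], 'grip_width': -0.005, 'qpos': [-0.147, 0.176, 0.054, 1.443, -0.004, 0.443]}
r 0.1910243696505371 tcp angle 0.3650676093695425 q if contact (11mm back) 0.4226837572406145 if at pad centre 0.46995852378344305
0.5 lin [13.3 -0.6 -0.1] yaw 4.0
0.57 lin [26.6 -0.2 -0.2] yaw 8.0
0.64 lin [39.9  1.1 -0.3] yaw 12.0
0.71 lin [53.   3.3 -0.4] yaw 16.0
0.78 lin [66.   6.4 -0.5] yaw 20.1
0.85 lin [78.7 10.4 -0.6] yaw 24.1
0.92 lin [91.1 15.3 -0.7] yaw 28.1
0.99 lin [103.1  21.1  -0.8] yaw 32.1
1.06 lin [114.7  27.6  -0.9] yaw 36.1
1.13 lin [125.8  35.   -1. ] yaw 40.1
1.2 lin [136.3  43.1  -1. ] yaw 44.1
1.27 lin [146.3  52.   -1.1] yaw 48.1
```

View pics/c4.png

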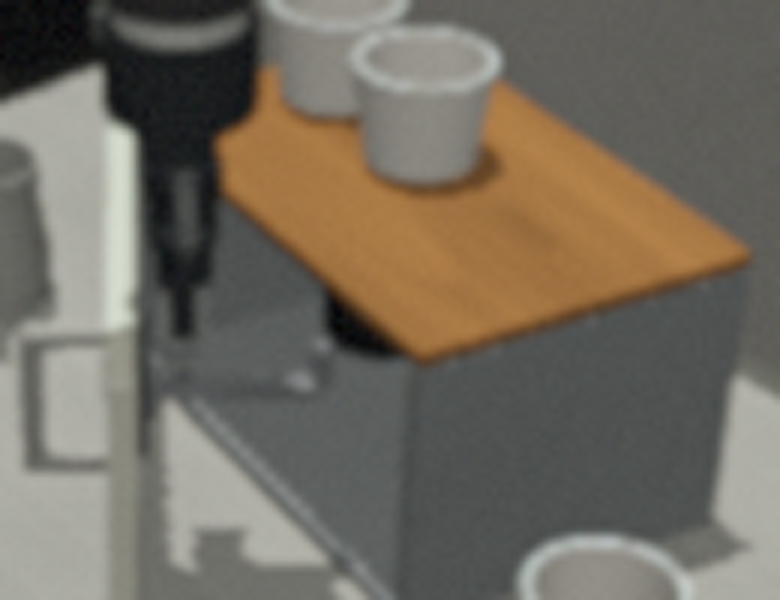

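The hook's barb, at crop (315,360), is out past the front and the door is at about 0.45 rad. The catch is cleared. I'll ease off the pad, keep the finger below the door's top, and push the door on.

jog_arm:
  linear:
    - [0,0,-4]
    - [0,0,-8]
    - [0,0,-12]
    - [0,0,-16]
    - [0,0,-16]
  delta_rot:
    - [0,0,0]
    - [0,0,0]
    - [0,0,0]
    - [0,0,0]
    - [0,0,0]

```text
t: 14.1
tcp_pos: [0.5754, -0.0169, 0.1515]
tool_rot: [0.911, 3.006, 0.001]
ft_force: [0.5, -0.5, -0.3]
grip_width: -0.001
```

jog_arm:
  linear:
    - [4,0,0]
    - [8,-0.5,0]
    - [13,-0.5,0]
    - [18,-0.5,0]
    - [22,-0.5,0]
    - [26.6,0,0]
    - [31,0,0]
    - [35,0.5,0]
    - [40,1,0]
    - [44,1.7,0]
    - [48.5,2.5,0]
    - [53,3.3,0]
    - [57,4.3,0]
    - [61.5,5.3,0]
    - [66,6.4,0]
    - [70,7.7,0]
    - [74.5,9,0]
    - [78.7,10.4,0]
    - [78.7,10.4,0]
  delta_rot:
    - [0,0,1.3]
    - [0,0,2.6]
    - [0,0,4]
    - [0,0,5.3]
    - [0,0,6.7]
    - [0,0,8]
    - [0,0,9.3]
    - [0,0,10.7]
    - [0,0,12]
    - [0,0,13.3]
    - [0,0,14.7]
    - [0,0,16]
    - [0,0,17.3]
    - [0,0,18.7]
    - [0,0,20]
    - [0,0,21.4]
    - [0,0,22.7]
    - [0,0,24]
    - [0,0,24]

```text
t: 15.68
tcp_pos: [0.5145, 0.0361, 0.1503]
tool_rot: [-1.515, -2.75, 0.001]
ft_force: [-0.2, -0.7, -0.7]
grip_width: 0.002
```

```bash
python3 est.py
```

```text
{'t': 15.683, 'tcp_pos': [0.515, 0.036, 0.15], 'tool_rot': [-1.515, -2.75, 0.001], 'ft_force': [-0.235, -0.668, -0.678], 'grip_width': 0.002, 'qpos': [-0.06, 0.023, -0.087, 1.462, 0.001, 0.947]}
r 0.191630700466559 tcp angle 0.8038441025968677 q if contact (11mm back) 0.8612777485527715 if at pad centre 0.9084019193075905
0.94 lin [13.3 -0.3  0. ] yaw 4.0
1.01 lin [26.6  0.3  0. ] yaw 8.0
1.08 lin [39.9  1.9  0.1] yaw 12.0
1.15 lin [53.   4.4  0.1] yaw 16.0
1.22 lin [65.8  7.8  0.1] yaw 20.1
1.29 lin [78.4 12.1  0.1] yaw 24.1
```

jog_arm:
  linear:
    - [4.5,0,0]
    - [9,0,0]
    - [13.3,0,0]
    - [18,0,0]
    - [22,0.2,0]
    - [26.6,0.5,0]
    - [31,1,0]
    - [35.5,1.5,0]
    - [40,2,0]
    - [44.5,2.7,0]
    - [49,3.5,0]
    - [53,4.4,0]
    - [57.5,5.5,0]
    - [62,6.5,0]
    - [66,7.8,0]
    - [70,9.2,0]
    - [72,10,0]
    - [72,10,0]
  delta_rot:
    - [0,0,1.3]
    - [0,0,2.6]
    - [0,0,4]
    - [0,0,5.3]
    - [0,0,6.7]
    - [0,0,8]
    - [0,0,9.3]
    - [0,0,10.7]
    - [0,0,12]
    - [0,0,13.3]
    - [0,0,14.7]
    - [0,0,16]
    - [0,0,17.3]
    - [0,0,18.7]
    - [0,0,20]
    - [0,0,21.4]
    - [0,0,22]
    - [0,0,22]

```text
t: 17.18
tcp_pos: [0.4849, 0.1018, 0.1506]
tool_rot: [-2.012, -2.411, 0.001]
ft_force: [0.4, -0.0, 0.8]
grip_width: -0.001
```

jog_arm:
  linear:
    - [-3,0,0]
    - [-3,0,-15]
    - [-3,0,-40]
    - [-3,0,-75]
    - [-3,0,-110]
    - [-3,0,-120]
    - [-3,0,-120]
  delta_rot:
    - [0,0,0]
    - [0,0,0]
    - [0,0,0]
    - [0,0,0]
    - [0,0,0]
    - [0,0,0]
    - [0,0,0]

```text
t: 17.77
tcp_pos: [0.4883, 0.0985, 0.2756]
tool_rot: [2.01, 2.407, 0.009]
ft_force: [-0.1, -0.3, -0.1]
grip_width: -0.004
```

```bash
python3 - <<'E'
from plan import *
obs()
d=shot('side','s5.png'); t=shot('top','t5.png')
for q in(1.0,1.1,1.2,1.3): print(q,[np.round(proj(k,[*door(q,.28,-.014),.17]),1).tolist() for k in(d,t)])
cv2.imwrite('pics/c5.png',np.vstack([cv2.resize(a,(600,300),interpolation=cv2.INTER_CUBIC) for a in (d['img'][130:250,170:410],t['img'][85:225,160:440])])[...,::-1])
E
```

```text
{'t': 17.767, 'tcp_pos': [0.488, 0.098, 0.276], 'tool_rot': [2.01, 2.407, 0.009], 'ft_force': [-0.112, -0.315, -0.144], 'grip_width': -0.004, 'qpos': [0.064, -0.015, 0.124, 1.702, 0.0, 1.455]}
1.0 [[219.5, 200.8], [252.3, 239.1]]
1.1 [[212.1, 197.9], [244.0, 242.0]]
1.2 [[205.6, 194.6], [235.5, 244.1]]
1.3 [[200.1, 191.1], [226.7, 245.4]]
```

View pics/c5.png

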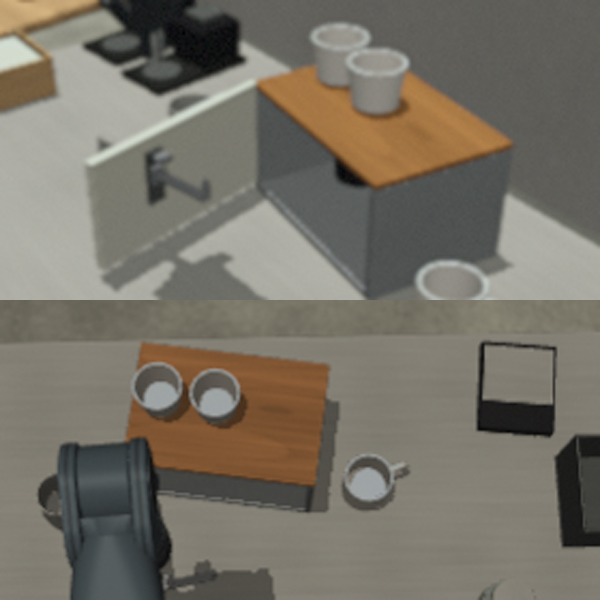

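The door's outer corner, at (205,195) in the side view, matches the 1.2 rad prediction. The tool is clear and the cups have not moved.

```bash
python3 -c "
from bench import sign_off; print(sign_off())"
```

```text
the job is handed in; nothing more can be done
None
```

The bean cupboard door is open to about 1.2 rad (69°) and let go, and the job is handed in. No verdict came back.

- **Opening to the catch:** I gripped the handle and pulled the door to about 0.22 rad, where the force rose only to about 8 N, then let go.
- **Pressing the hook:** I put the closed fingers through the gap and felt the pad at a height of about 149 mm. I pressed it about 10 mm down, with at most about 11.5 N in the readings between moves.
- **Swinging the door:** I kept the pad down until the door was at about 0.45 rad. Then I lifted off the pad and pushed the door on from inside.

**Last checks:**
- The door's free corner in the side view is at (205,195) pixels. The prediction for 1.2 rad is (205.6,194.6).
- The tool is about 105 mm above the door, and the wrist force reads near zero.
- The cups and mug look unmoved. The pitcher was partly hidden in the last pictures, and the tamper, jar and saucer lay mostly outside the cropped views, but the tool never went near them.
- No check failed. The one disagreement was about 7 mm between the two views when I located the pad, and touch settled its height.

I viewed 10 pictures, and the job took about 18 s of the 56 s allowed.

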